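Fit the label holder behind the shelf lip and hold it home

ROBOT

A 6-joint arm with a two-finger parallel gripper is mounted at the origin on the work surface. World frame = base frame: x ahead of the robot, y to its left, z up, the work surface at z = 0. Lengths are in mm, angles in rad, forces in N, time in s.
With the tool pointing down it reaches from about 350 to 775 mm from the base axis. Payload 7.3 kg.
Tool frame: the origin (TCP) lies at the very end of the fingers, on their centre line; the grasp point (between the pads) lies 19 mm behind it; z points along the fingers, x is the direction in which the jaws open and shut, and the axes are right-handed (so a half turn about z gives the same grasp; the last joint's range is limited). The gripper opens to 92 mm and grips with 3 to 60 N. Pads are 19 mm wide; open, the fingers measure 130 mm over their backs; the gripper's body (75 mm by 190 mm) begins 47 mm behind the grasp point.
Start: joints at [-1.248, 0.342, 1.524, -0, 1.275, -0.146], TCP at [237.228, -468.367, 226.741] pointing down, gripper open.
Joint ranges: [-2.53, 2.53], [-0.77, 2.02], [0.04, 2.7], [-1, 4.14], [0.28, 2.66], [-3.11, 3.11]. Speed limits (rad/s): [2.57, 2.57, 3.14, 3.14, 3.14, 3.14].

INTERFACE

Orientations are given as [roll, pitch, yaw] about the fixed x, y, z axes, in that order (R = Rz(yaw) Ry(pitch) Rx(roll)).
In Python, from plant import bot, capture, camera_params gives the robot as it stands.
- The arm moves only by the shell command python3 -m jog 'ROWS' [OPENING]. ROWS is a JSON object of lists of equal length, an entry for each row: "xyz": the shift along the world's x, y, z as a fraction of full scale, a list of three; "angular": the turn, a rotation vector about the world's x, y, z as a fraction of full scale, a list of three. In form: {"xyz": [[x, y, z], ...], "angular": [[wx, wy, wz], ...]}. A call has 1 to 10 rows; each row shifts and turns the pose as measured when the row begins; what a row does not reach is not made up. Full scale, the value 1, is 2 cm for a shift and 6 degrees for a turn. A row lasts 1/10 s, in which the tool goes at most 50 mm and 8.59 degrees, less where a joint would pass 70% of its speed; a pose out of reach is approached as far as the arm can. A call with a number of a shift or a turn outside -1 to 1 is refused whole. A call with a gripper value outside its range is refused whole. OPENING is the closure, from -1 (fully open) to 1 (shut), set as the call begins (- or left out, the last holds). The fingers move at their own pace and stop on an object; the grip force is fixed at half the most. Time passes only in rows, so rows that do not move let the fingers close. It gives the time, the measured TCP pose, the force and the opening at its end, in the units of the state.
- bot.get_obs(): the state, without advancing time (a new reading comes with each control period).
- capture(name): name is "side" or "top" or "wrist"; returns the picture (420x560x3 uint8, red, green, blue); there is no depth.
- camera_params(name): a dict with "fx", "fy", "cx", "cy" (pixels), "rvec" (rotation vector, rad) and "tvec" (3), from world to camera coordinates, as OpenCV has them. Camera axes: x right, y down, z forward; pixel columns grow to the right and rows downward; lengths in mm; the calibration is good to about 2 mm. A picture is of the moment at which its call begins: read the wrist's pose just before it. camera_params takes no time and is no camera call; for the wrist camera it gives the pose at the moment of the call.
- bot.close_job(): hands the job in, once; it reports no verdict.
The state is a dict: "time": time; "joint_positions": joint angles; "dq": joint speeds; "tau": joint torques, N m; "tool_pos": TCP position; "tcp_rot": TCP orientation; "contact_force": force on the tool from outside, world axes, zero at the start; "moment": the same for the moment, N m; "grip_width": finger opening in mm.
Only numpy, scipy, OpenCV 4.12 (cv2) and the standard library are available. Lean on these libraries where they do the work, as an engineer would, in place of code of your own. Each camera call takes 0.05 s, during which the arm holds its last target.

TASK

Take the label holder from its rack and fit it, upright, in the shelf-front rail of the bay where the wide jar of coral rubble stands: its end butted against that bay's left-hand divider (left as the robot faces the shelf) and its tongue pushed down behind the front lip, past the springy grip fin, until it stands fully on the bottom of the channel. The tongue carries adhesive, so finish while still holding the holder and pressing it firmly down. Leave the jar, bottle, tub and cup where they stand.

Things in the scene. Friction and masses are not known exactly. Their poses are not given: they have to be found in the camera images.
- holder_center (a point): Centre of the label holder's card pocket, the point to grip: upright white plate 11 mm thick (x), 90 long (y), 60 tall (z), blank card on both faces, both sides alike. A round-nosed tongue 5 mm thick, 84 long, 26 tall stands down under its middle; its bottom is 56 mm below this point. About 60 g, loose. Starts upright in a rack slot, tongue in, pocket resting on the rack's top.
- rack: Fixed black rack, 64 mm (rack x) by 130 mm (rack y), 34 mm tall, origin under its middle. Two loose slots along rack y, 30 mm apart; one holds the label holder, the other is empty.
- shelf: Fixed low white shelf, board 454 mm long, 200 deep, top 80 mm above the bench. Origin at bench level under the middle of the front rail; x points back over the board, y left along the rail. Three bays 150 mm apart between four clear dividers 4 mm thick, 45 mm taller than the board, reaching forward over the rail to the lip's front. Bay middles at y = 150, 0, -150 mm.
- rail_floor: Flat bottom of the aluminium rail on the shelf's front edge, where the tongue stands when home. Origin and axes as shelf; this face is 56 mm above the bench. The rail is an upward-open channel 10 mm wide: front lip at x -8 to -5 mm, back wall at x 5 to 8 mm, both round-topped, 24 mm higher than this face, level with the board.
- fin (a joint): Black springy grip fin along the whole channel, hung from the top of its back wall and leaning forward: free mouth 8 mm (x -5 to +3 mm), 3 mm left at its lower edge, 16 mm down. 0 = at rest, 0.12 rad with the tongue in. It presses the tongue against the lip (holder's middle then at x = -2.5 mm): pushing in takes about 3 to 11 N, then friction keeps it there.
- bay0 (a point): Left (+y) bay: point on the bay's face of its left-hand divider, over the channel's middle, level with the lip's top (80 mm above the bench). Axes as shelf. The bay runs 146 mm from here to -y. Holder home and butted: its centre is at x = -2.5, y = -45, z = +32 mm from here.
- bay1 (a point): Middle bay: point on the bay's face of its left-hand divider, over the channel's middle, level with the lip's top (80 mm above the bench). Axes as shelf. The bay runs 146 mm from here to -y. Holder home and butted: its centre is at x = -2.5, y = -45, z = +32 mm from here.
- bay2 (a point): Right (-y) bay: point on the bay's face of its left-hand divider, over the channel's middle, level with the lip's top (80 mm above the bench). Axes as shelf. The bay runs 146 mm from here to -y. Holder home and butted: its centre is at x = -2.5, y = -45, z = +32 mm from here.
- jar_center (a point): Centre of the wide round clear jar of coral rubble with a white lid, 83 mm diameter, 95 mm tall, loose on the shelf board about 120 mm behind the rail. It marks the bay to be labelled.
- bottle: Slim white bottle, 48 mm diameter, 105 mm tall, loose in another bay of the shelf; origin at its underside. To be left alone.
- tub: Low square white tub with grey lid, 91 by 91 mm, 56 mm tall, loose in another bay of the shelf; origin at its underside. To be left alone.
- cup: White measuring cup, 64 mm diameter, 75 mm tall, loose on the bench left of the robot's middle; origin at its underside. To be left alone.
Not all that is in view belongs to the job. There is more than one size of the part that bears holder_center; the job needs the largest.

How it is judged:
By the outcome, as a careful person would: the job done as asked, in the order asked, and still so for the second after the job is handed in, while the arm keeps its last pose, push and grip.
It also fails if it takes over 42 s, if anything falls off the work surface, if the arm or the gripper's body presses on something with over 40 N, if the wrist force passes 120 N, or if a joint passes its speed limit or range.

## Working session

There is one attempt and no reset: what is moved stays moved. The work goes in short steps, Python scripts to look and compute and a shell command to move; the robot and the scene stay as the last step left them, time stands still between calls to the robot, and variables do not carry over. Pictures are saved under pics/ and viewed, and the job is handed in when it is done.

```bash
ls; mkdir -p pics; python3 - <<'E'
from plant import bot, capture, camera_params
import cv2
print(bot.get_obs())
for n in ["side","top","wrist"]:
    p=camera_params(n); print(n,p)
    cv2.imwrite(f"pics/{n}0.png",capture(n)[:,:,::-1])
E
```

```text
pics
{'time': 0.0, 'joint_positions': array([-1.24800084e+00,  3.42705525e-01,  1.52499341e+00, -4.84865372e-06,
        1.27537382e+00, -1.45990571e-01]), 'dq': array([-0.00047809,  0.0004003 ,  0.00022081,  0.00098108,  0.00105016,
        0.00013383]), 'tau': array([ 1.82439664e-03, -4.31234944e+01, -2.44215310e+01,  7.18552410e-02,
        5.58847818e-02, -1.23824066e-04]), 'tool_pos': array([ 237.09514051, -467.97718517,  226.06211702]), 'tcp_rot': array([-3.14138193e+00,  1.46502675e-03, -1.10200870e+00]), 'contact_force': array([ 0.02021645,  0.20250559, -0.55187014]), 'moment': array([0.01268613, 0.00702837, 0.06591093]), 'grip_width': 91.77728005283426}
side {'fx': 382.27844246233406, 'fy': 382.27844246233406, 'cx': 284.8645898792344, 'cy': 214.12553437355575, 'rvec': array([ 2.12872007, -0.15791324,  0.07589461]), 'tvec': array([-571.74537821,   98.61698866,  888.90326731])}
top {'fx': 509.6495805907774, 'fy': 509.6495805907774, 'cx': 279.99821722520767, 'cy': 213.17375206469424, 'rvec': array([ 2.21448578, -2.15487498,  0.09205633]), 'tvec': array([-103.79723156,  558.73560413, 1390.41993131])}
wrist {'fx': 295.9196875027102, 'fy': 295.9196875027102, 'cx': 284.34472321725923, 'cy': 205.13082740595485, 'rvec': array([-2.46701849,  1.51280183,  0.21673798]), 'tvec': array([-524.35038832,  -36.14542548,  389.80075788])}
```

View pics/side0.png

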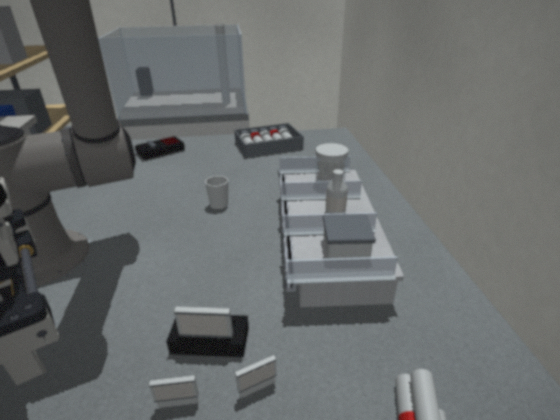

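View pics/top0.png

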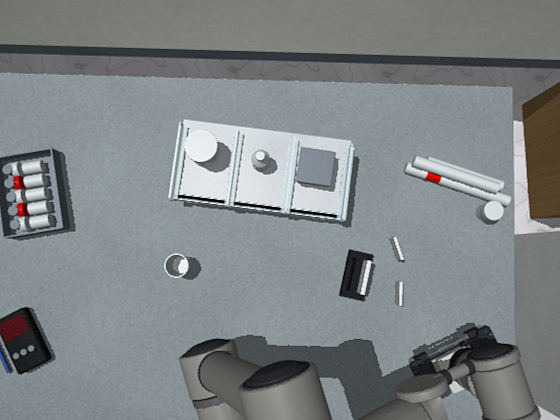

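View pics/wrist0.png

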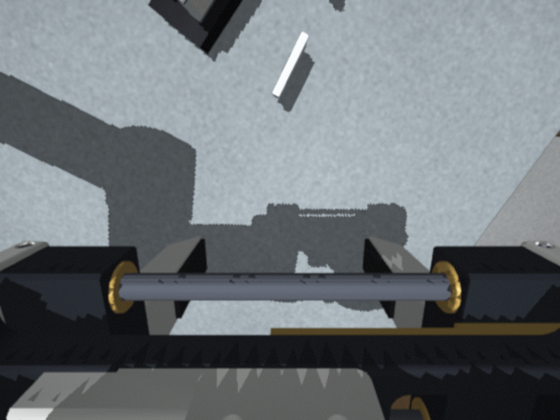

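The jar (white round lid, top px (201,147)) stands in the left bay, so the target is bay0. The candidate holders are the rack one at top px (366,278) and two short ones lying off the rack at (398,249) and (400,293). The rack one is longest. I'll confirm that in an enlarged crop.

```bash
python3 - <<'E'
import cv2, numpy as np
a=cv2.imread("pics/top0.png")
cv2.imwrite("pics/c_rack.png",cv2.resize(a[230:320,325:425],None,fx=6,fy=6,interpolation=cv2.INTER_CUBIC))
cv2.imwrite("pics/c_shelf.png",cv2.resize(a[110:230,160:360],None,fx=4,fy=4,interpolation=cv2.INTER_CUBIC))
E
```

```text
(no output)
```

View pics/c_rack.png

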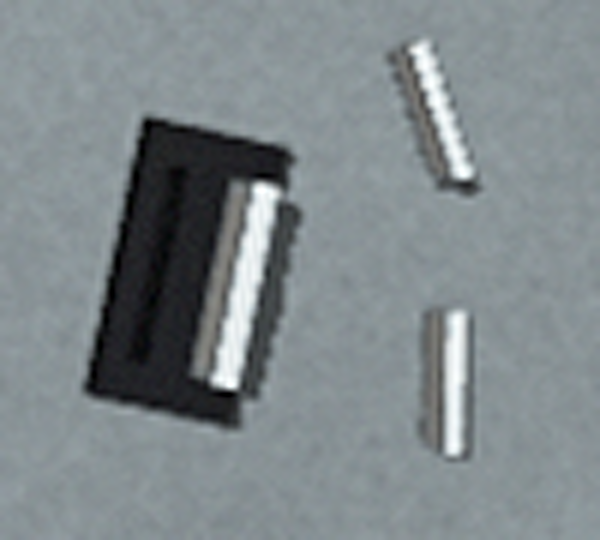

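View pics/c_shelf.png

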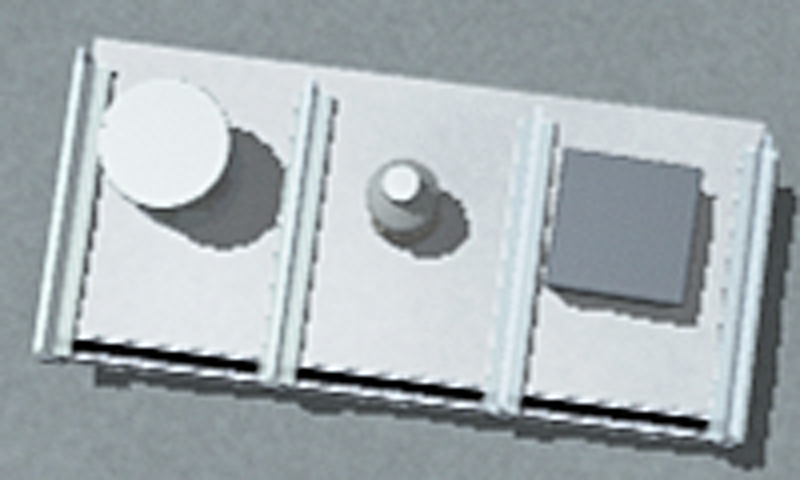

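The crop confirms it: the rack holder spans about 34 px and the two loose ones about 25 px, so the rack one is the largest. The jar's bay is the leftmost. Next I'll measure positions.

```bash
cat > h.py <<'E'
import cv2, numpy as np
def ray(p,uv):
    R=cv2.Rodrigues(np.array(p["rvec"]))[0]; t=np.array(p["tvec"])
    c=-R.T@t
    uv=np.atleast_2d(np.array(uv,float))
    d=np.c_[(uv[:,0]-p["cx"])/p["fx"],(uv[:,1]-p["cy"])/p["fy"],np.ones(len(uv))]@R
    return c,d
def onz(p,uv,z):
    c,d=ray(p,uv); return c+d*((z-c[2])/d[:,2])[:,None]
def proj(p,X):
    R=cv2.Rodrigues(np.array(p["rvec"]))[0]; X=np.atleast_2d(X)
    q=X@R.T+np.array(p["tvec"]); return np.c_[p["fx"]*q[:,0]/q[:,2]+p["cx"],p["fy"]*q[:,1]/q[:,2]+p["cy"]]
E
python3 - <<'E'
from h import *
from plant import camera_params
p=camera_params("top"); np.set_printoptions(precision=1,suppress=True)
a=cv2.imread("pics/top0.png"); g=a.min(2)
# holder top
m=np.zeros_like(g); m[255:300,350:380]=(g[255:300,350:380]>185)*255
c=max(cv2.findContours(m,0,1)[0],key=cv2.contourArea); r=cv2.minAreaRect(c)
mm=cv2.moments(m,True); cen=(mm['m10']/mm['m00'],mm['m01']/mm['m00'])
box=onz(p,cv2.boxPoints(r),94)
print("holder top",r,cen,onz(p,[cen],94)); print(box)
ys,xs=np.nonzero(m); P=onz(p,np.c_[xs,ys],94)[:,:2]
u,s,v=np.linalg.svd(P-P.mean(0),full_matrices=False); print("dir",v[0],np.degrees(np.arctan2(v[0][1],v[0][0])), np.ptp((P-P.mean(0))@v[0]),np.ptp((P-P.mean(0))@v[1]))
# rack
m=np.zeros_like(g); m[240:310,335:380]=(a.max(2)[240:310,335:380]<70)*255
m=cv2.morphologyEx(m,cv2.MORPH_CLOSE,np.ones((5,5)))
o=lambda l:[(325+x/6,230+y/6) for x,y in l]
print("rack",onz(p,o([(145,118),(293,152),(240,428),(85,392)]),34))
s=lambda l:[(160+x/4,110+y/4) for x,y in l]
print("fin strips", onz(p,s([(75,346),(258,368),(300,374),(484,396),(524,402),(708,425)]),80))
print("div tops front", onz(p,s([(40,352),(266,376),(496,407),(733,438)]),125))
print("div tops back", onz(p,s([(82,52),(312,84),(537,112),(768,140)]),125))
print("jar",onz(p,s([(165,145)]),175))
E
```

```text
holder top ((365.3731994628906, 277.258544921875), (4.050895690917969, 33.734188079833984), 12.094757080078125) (365.4222222222222, 276.9925925925926) [[ 395.  -315.3   94. ]]
[[ 352.4 -301.4   94. ]
 [ 438.4 -318.7   94. ]
 [ 436.4 -329.1   94. ]
 [ 350.5 -311.8   94. ]]
dir [-1.   0.2] 168.8493047692358 87.64514438477559 10.720521406119843
rack [[ 465.6 -280.3   34. ]
 [ 451.9 -348.1   34. ]
 [ 326.8 -325.6   34. ]
 [ 341.1 -255.2   34. ]]
fin strips [[ 593.9  182.3   80. ]
 [ 582.6   60.2   80. ]
 [ 579.3   32.1   80. ]
 [ 568.   -90.6   80. ]
 [ 564.8 -117.3   80. ]
 [ 552.8 -239.9   80. ]]
div tops front [[ 584.7  195.8  125. ]
 [ 573.2   50.2  125. ]
 [ 557.3  -98.1  125. ]
 [ 541.5 -250.8  125. ]]
div tops back [[ 781.4  177.1  125. ]
 [ 764.5   27.   125. ]
 [ 750.3 -119.7  125. ]
 [ 736.1 -270.2  125. ]]
jar [[711.3 113.1 175. ]]
```

```bash
python3 -m jog '{"xyz":[[0.79,0.77,-0.5],[0.79,0.77,-0.5],[0.79,0.77,-0.5],[0.79,0.77,-0.5],[0.79,0.77,-0.5],[0.79,0.77,-0.5],[0.79,0.77,-0.5],[0.79,0.77,-0.5],[0.79,0.77,-0.5],[0.79,0.77,-0.5]],"angular":[[0,0,-0.63],[0,0,-0.63],[0,0,-0.63],[0,0,-0.63],[0,0,-0.63],[0,0,-0.63],[0,0,-0.63],[0,0,-0.63],[0,0,-0.63],[0,0,-0.63]]}' -1
python3 - <<'E'
from plant import bot, capture, camera_params
import cv2
print(bot.get_obs())
p=camera_params("wrist"); print(p)
cv2.imwrite("pics/wrist1.png",capture("wrist")[:,:,::-1])
E
```

```text
time: 1.15
tool_pos: [397.9, -309.4, 121.5]
tcp_rot: [3.139, 0.001, -1.793]
contact_force: [-0.1, -1.6, -0.4]
grip_width: 91.9
{'time': 1.15, 'joint_positions': array([-8.12869754e-01,  4.19295002e-01,  1.72736071e+00, -1.74766582e-04,
        9.97832518e-01,  9.80632056e-01]), 'dq': array([ 0.46096222,  0.18098835,  0.05523845,  0.00369146, -0.23392067,
        1.13730001]), 'tau': array([ -2.18918391, -44.43966508, -20.32588542,   0.05985688,
         0.34377571,  -1.52265742]), 'tool_pos': array([ 397.93710309, -309.35172815,  121.45729078]), 'tcp_rot': array([ 3.13910528e+00,  1.48959888e-03, -1.79340870e+00]), 'contact_force': array([-0.12564627, -1.58527186, -0.39586446]), 'moment': array([ 0.05287558,  0.0302944 , -0.04498385]), 'grip_width': 91.85654518944165}
{'fx': 295.9196875027102, 'fy': 295.9196875027102, 'cx': 284.34472321725923, 'cy': 205.13082740595485, 'rvec': array([-1.84113662,  2.30031009,  0.33083507]), 'tvec': array([-214.81912756,  431.36901218,  417.04159963])}
```

View pics/wrist1.png

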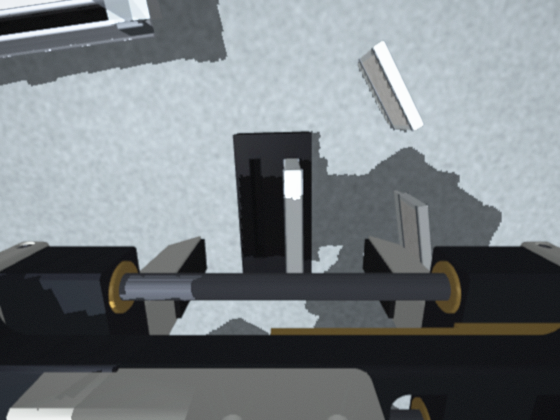

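```bash
python3 - <<'E'
from h import *
from plant import bot,camera_params
p=camera_params("wrist"); o=bot.get_obs(); print(o["tool_pos"],o["tcp_rot"],o["time"])
a=cv2.imread("pics/wrist1.png")
cv2.imwrite("pics/c1.png",cv2.resize(a[120:280,220:330],None,fx=4,fy=3.5,interpolation=cv2.INTER_CUBIC))
print(np.round(onz(p,[(284,161),(300,161),(286,260),(302,260)],94),1))
E
```

```text
[ 399.03802249 -306.54971996  119.84641394] [ 3.13750299  0.00445785 -1.79585098] 1.2
[[ 447.6 -317.6   94. ]
 [ 445.4 -327.3   94. ]
 [ 381.6 -304.    94. ]
 [ 379.2 -314.6   94. ]]
```

View pics/c1.png

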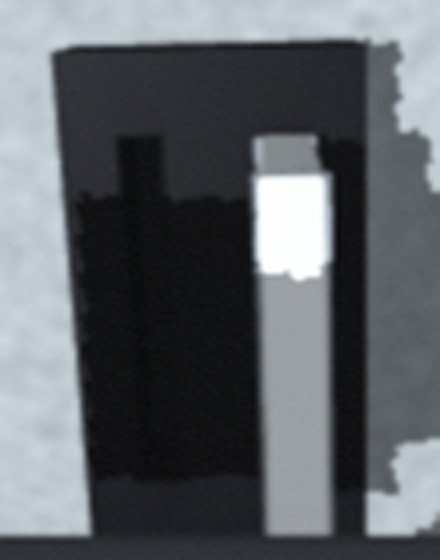

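```bash
python3 -m jog '{"xyz":[[-0.1,-0.4,0],[0,0,0],[0,0,0]],"angular":[[0,0,0.3],[0,0,0],[0,0,0]]}' -1
python3 - <<'E'
from plant import bot, capture, camera_params
from h import *
np.set_printoptions(precision=4,suppress=True)
o=bot.get_obs();print(o["tool_pos"],o["tcp_rot"],o["time"],o["dq"])
p=camera_params("wrist"); a=capture("wrist")[:,:,::-1]; cv2.imwrite("pics/wrist2.png",a)
np.save("p2.npy",p,allow_pickle=True)
cv2.imwrite("pics/c2.png",cv2.resize(a[120:280,220:330],None,fx=4,fy=3.5,interpolation=cv2.INTER_CUBIC))
E
```

```text
time: 1.5
tool_pos: [397.2, -312.8, 118.7]
tcp_rot: [3.135, 0.006, -1.76]
contact_force: [0.3, -1.2, -0.2]
grip_width: 91.8
[ 397.2049 -312.8348  118.6519] [ 3.1348  0.0064 -1.7603] 1.5 [-0.0042  0.0029 -0.0015 -0.0023 -0.0018 -0.0072]
```

View pics/c2.png

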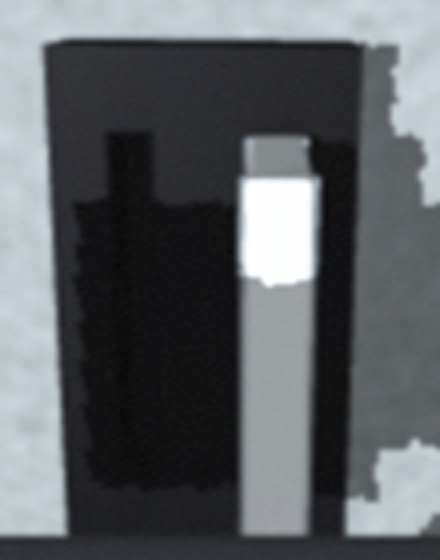

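```bash
python3 - <<'E'
from h import *
p=np.load("p2.npy",allow_pickle=True).item()
P=onz(p,[(280,170.6),(300,170.6),(280.2,270),(297.3,270)],94);print(np.round(P,1))
f=(P[0]+P[1])/2;n=(P[2]+P[3])/2;d=(n-f)/np.linalg.norm(n-f)
print(np.degrees(np.arctan2(d[1],d[0])), f+45*d)
E
```

```text
[[ 440.9 -318.6   94. ]
 [ 438.6 -330.8   94. ]
 [ 373.5 -305.6   94. ]
 [ 371.3 -317.2   94. ]]
168.8328493769409 [ 395.61258038 -315.98018222   94.        ]
```

```bash
python3 -m jog '{"xyz":[[-0.08,-0.15,-0.6],[0,0,-0.6],[0,0,-0.6],[0,0,-0.6],[0,0,-0.1],[0,0,0]],"angular":[[-0.07,-0.05,0],[0,0,0],[0,0,0],[0,0,0],[0,0,0],[0,0,0]]}' -1
```

```text
time: 2.15
tool_pos: [394.9, -317.8, 69.1]
tcp_rot: [-3.138, -0.003, -1.765]
contact_force: [0.2, 0.3, 0.0]
grip_width: 92.0
```

```bash
python3 -m jog '{"xyz":[[0,0.08,-0.1],[0,0,0]],"angular":[[0.035,0.03,0],[0,0,0]]}' -1
python3 -m jog '{"xyz":[[0,0,0],[0,0,0],[0,0,0],[0,0,0],[0,0,0],[0,0,0],[0,0,0]],"angular":[[0,0,0],[0,0,0],[0,0,0],[0,0,0],[0,0,0],[0,0,0],[0,0,0]]}' 1
```

```text
time: 2.35
tool_pos: [395.1, -316.6, 68.0]
tcp_rot: [-3.141, -0.0, -1.766]
contact_force: [0.4, 0.6, 0.5]
grip_width: 92.0
time: 3.05
tool_pos: [395.7, -317.1, 69.3]
tcp_rot: [-3.139, -0.002, -1.765]
contact_force: [0.0, 0.2, 0.2]
grip_width: 40.7
```

```bash

python3 -m jog '{"xyz":[[0,0,-0.1],[0,0,0],[0,0,0],[0,0,0],[0,0,0],[0,0,0]],"angular":[[0.02,0.02,0],[0,0,0],[0,0,0],[0,0,0],[0,0,0],[0,0,0]]}' 1
```

```text
time: 3.65
tool_pos: [395.6, -316.8, 66.9]
tcp_rot: [3.141, 0.001, -1.765]
contact_force: [-0.2, 0.3, -0.5]
grip_width: 11.3
```

```bash

python3 -m jog '{"xyz":[[0,0,0],[0,0,0],[0,0,0.3],[0,0,0.8],[0,0,0.9],[0,0,0.9],[0,0,0.9],[0,0,0.9],[0,0,0.9],[0,0,0.9]],"angular":[[0,0,0],[0,0,0],[0,0,0],[0,0,0],[0,0,0],[0,0,0],[0,0,0],[0,0,0],[0,0,0],[0,0,0]]}' 1
```

```text
time: 4.65
tool_pos: [393.6, -315.1, 201.8]
tcp_rot: [3.136, 0.004, -1.765]
contact_force: [0.2, 0.2, 0.7]
grip_width: 11.1
```

```bash

python3 -m jog '{"xyz":[[0.3,0.8,0],[0.39,0.89,0],[0.39,0.89,0],[0.39,0.89,0],[0.39,0.89,0],[0.39,0.89,0],[0.39,0.89,0],[0.39,0.89,0],[0.39,0.89,0],[0.39,0.89,0]],"angular":[[0,0,0.6],[0,0,0.64],[0,0,0.64],[0,0,0.64],[0,0,0.64],[0,0,0.64],[0,0,0.64],[0,0,0.64],[0,0,0.64],[0,0,0.64]]}' 1
```

```text
time: 5.65
tool_pos: [471.7, -135.4, 209.9]
tcp_rot: [-3.14, -0.004, -1.078]
contact_force: [0.8, -0.5, -0.3]
grip_width: 11.2
```

```bash

python3 -m jog '{"xyz":[[0.39,0.89,0],[0.39,0.89,0],[0.39,0.89,0],[0.39,0.89,0],[0.39,0.89,0],[0.39,0.89,0],[0.39,0.89,0],[0.39,0.89,0],[0.39,0.89,0],[0.39,0.89,0]],"angular":[[0,0,0.64],[0,0,0.64],[0,0,0.64],[0,0,0.64],[0,0,0.64],[0,0,0.64],[0,0,0.64],[0,0,0.64],[0,0,0.64],[0,0,0.64]]}' 1
```

```text
time: 6.65
tool_pos: [551.3, 50.6, 214.3]
tcp_rot: [-3.139, -0.007, -0.379]
contact_force: [-0.3, -0.5, -0.6]
grip_width: 10.6
```

```bash

python3 -m jog '{"xyz":[[0.35,0.8,-0.1],[0.35,0.8,-0.1],[0.35,0.8,-0.1],[0.35,0.8,-0.1],[0.35,0.7,-0.1],[0,0,0],[0,0,0],[0,0,0]],"angular":[[0,0,0.54],[0,0,0.54],[0,0,0.54],[0,0,0.54],[0,0,0.5],[0,0,0],[0,0,0],[0,0,0]]}' 1
python3 - <<'E'
from plant import bot, capture, camera_params
from h import *
np.set_printoptions(precision=4,suppress=True)
o=bot.get_obs();print(o["tool_pos"],o["tcp_rot"],o["time"],o["dq"])
p=camera_params("wrist"); a=capture("wrist")[:,:,::-1]; cv2.imwrite("pics/wrist3.png",a)
np.save("p3.npy",p,allow_pickle=True)
cv2.imwrite("pics/side3.png",capture("side")[:,:,::-1])
E
```

```text
time: 7.45
tool_pos: [587.5, 134.5, 205.1]
tcp_rot: [-3.139, -0.007, -0.082]
contact_force: [0.1, 0.7, -0.6]
grip_width: 10.8
[587.4516 134.4738 205.1499] [-3.1392 -0.007  -0.0816] 7.45 [-0.0048 -0.0041  0.0036 -0.0048  0.002   0.0044]
```

View pics/wrist3.png

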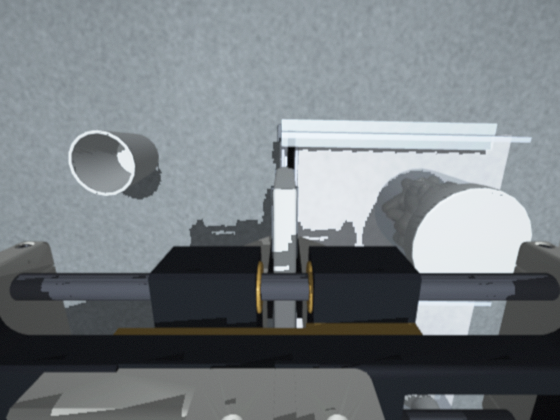

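View pics/side3.png

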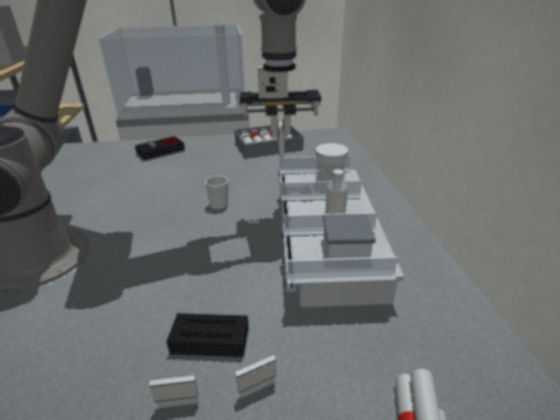

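The wrist view shows the held holder (end at about (285,170)) over the rail. The black fin strip is at (291,155), the end divider runs along row 125-140, and the jar is on the right. I'll enlarge that area.

```bash
python3 - <<'E'
from h import *
a=cv2.imread("pics/wrist3.png")
cv2.imwrite("pics/c3.png",cv2.resize(a[110:210,260:340],None,fx=6,fy=6,interpolation=cv2.INTER_CUBIC))
p=np.load("p3.npy",allow_pickle=True).item()
# predicted shelf features with current estimate
def W(O,yaw,pt):
    c,s=np.cos(yaw),np.sin(yaw); return np.array([O[0]+c*pt[0]-s*pt[1],O[1]+s*pt[0]+c*pt[1],pt[2]])
O=(572.1,-26.5);y=np.radians(-5.55)
for n,q in dict(divtopfrontL=(-8,227,125),divtopfrontR=(-8,223,125),divtopbackR=(192,223,125),lipfront=(-8,223,80),lipback=(-5,223,80),wallfront=(5,223,80),wallback=(8,223,80),finlow=(-2,223,64),finlow180=(-2,200,64)).items(): print(n,np.round(proj(p,W(O,y,q)),1))
E
```

```text
divtopfrontL [[275.7 132.3]]
divtopfrontR [[275.6 137.5]]
divtopbackR [[528.2 141.8]]
lipfront [[276.7 134.8]]
lipback [[279.9 134.9]]
wallfront [[290.6 135.1]]
wallback [[293.9 135.1]]
finlow [[283.1 134.1]]
finlow180 [[282.7 157.7]]
```

View pics/c3.png

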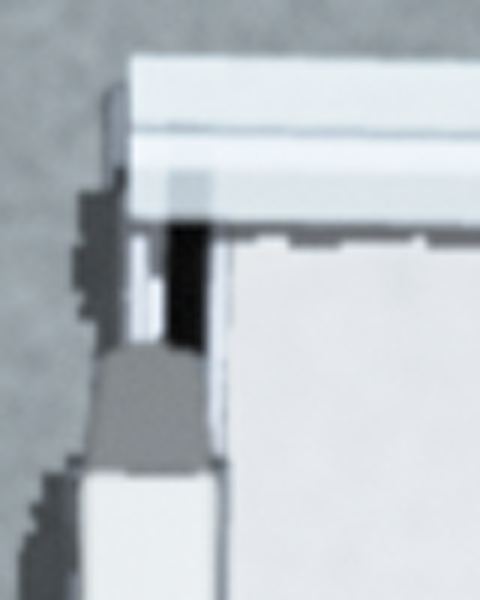

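```bash
python3 - <<'E'
from h import *
from plant import camera_params
a=cv2.imread("pics/wrist3.png");t=cv2.imread("pics/top0.png");s=cv2.imread("pics/side3.png")
for p in (np.load("p3.npy",allow_pickle=True).item(),camera_params("top"),camera_params("side")):
    R=cv2.Rodrigues(p["rvec"])[0]; print(-R.T@p["tvec"],R[2])
cv2.imwrite("pics/c4.png",cv2.resize(t[170:225,160:300],None,fx=5.6,fy=8,interpolation=cv2.INTER_CUBIC))
cv2.imwrite("pics/c5.png",cv2.resize(s[100:220,250:400],None,fx=5,fy=5,interpolation=cv2.INTER_CUBIC))
E
```

```text
[592.0808658  208.84757443 362.85214388] [-0.01597387 -0.27551045 -0.96116535]
[ 451.59571968  -80.81465741 1430.29969695] [ 0.07770841 -0.00545217 -0.99696122]
[ 470.19977984 -774.445911    553.09384787] [ 0.11681455  0.83764364 -0.53357989]
```

View pics/c4.png

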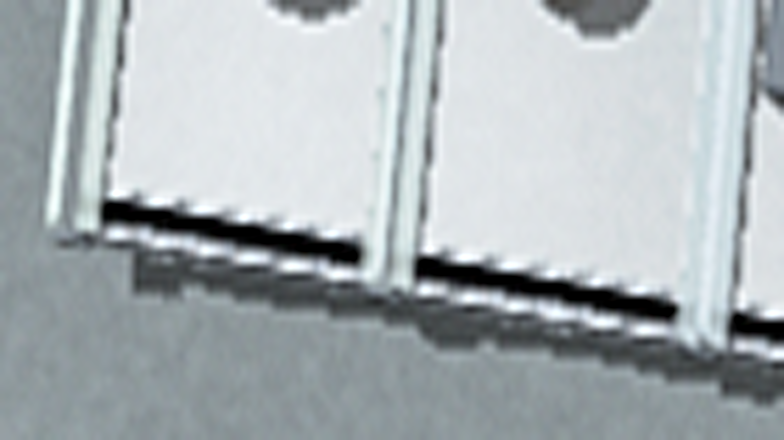

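View pics/c5.png

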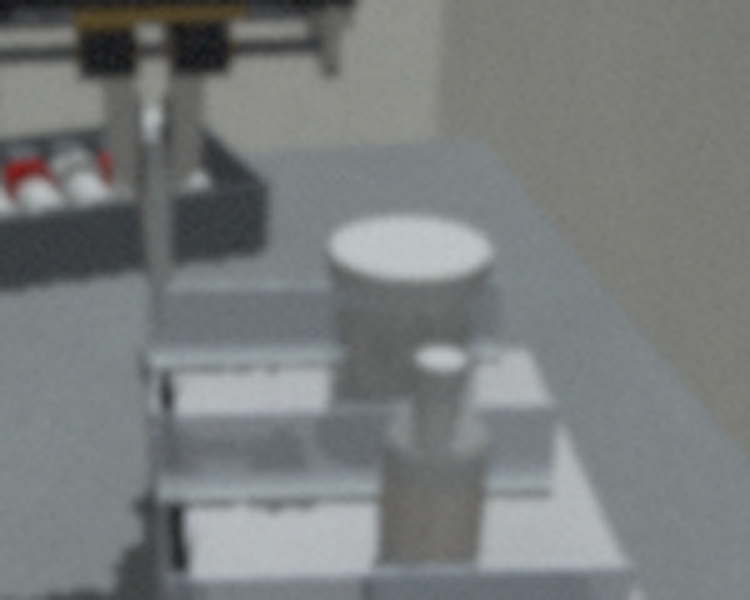

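```bash
python3 - <<'E'
from h import *
from plant import camera_params
p=np.load("p3.npy",allow_pickle=True).item()
O=np.array((572.1,-26.5));y=np.radians(-5.55);R=np.array([[np.cos(y),np.sin(y)],[-np.sin(y),np.cos(y)]])
def sh(p,uv,z): return np.round((onz(p,uv,z)[:,:2]-O)@R.T,1)
for z in (80,125):
    print(z); print(sh(p,[(281.7,119.2),(281.7,131.7),(281.7,133.3),(281.7,146.7),(288,138),(495,124),(529,139),(495,154)],z).tolist())
t=camera_params("top"); k=lambda l:[(160+x/5.6,170+y/8) for x,y in l]
for z in (80,125):
    print(z); print(sh(t,k([(48,230),(60,232),(78,232),(102,225),(365,280),(386,284),(410,284),(680,340),(725,345)]),z).tolist())
E
```

```text
80
[[-3.5, 237.0], [-3.4, 225.9], [-3.3, 224.5], [-3.2, 212.2], [2.6, 220.3], [194.0, 236.1], [229.0, 223.1], [199.9, 208.7]]
125
[[-3.4, 236.9], [-3.3, 227.5], [-3.3, 226.3], [-3.1, 216.0], [1.7, 222.8], [162.7, 236.1], [192.1, 225.2], [167.6, 213.0]]
80
[[-7.8, 235.9], [-7.8, 230.1], [-6.7, 221.7], [-3.0, 210.7], [-5.7, 84.4], [-5.8, 74.4], [-4.3, 63.1], [-7.0, -66.4], [-6.0, -87.8]]
125
[[-11.4, 225.8], [-11.3, 220.3], [-10.3, 212.1], [-6.7, 201.5], [-9.3, 79.4], [-9.4, 69.7], [-8.0, 58.8], [-10.6, -66.4], [-9.6, -87.1]]
```

```bash
python3 - <<'E'
from h import *
from plant import camera_params
p=np.load("p3.npy",allow_pickle=True).item()
O=np.array((572.1,-26.5));y=np.radians(-5.55);R=np.array([[np.cos(y),np.sin(y)],[-np.sin(y),np.cos(y)]])
def sh(p,uv,z): return np.round((onz(p,uv,z)[:,:2]-O)@R.T,1).tolist()
q=lambda l:[(260+x/6,110+y/6) for x,y in l]
print("tcp in shelf",(np.array([587.45,134.47])-O)@R.T)
print("holder top end",sh(p,q([(80,470),(215,470)]),232.2))
print("holder bottom end",sh(p,q([(105,345),(203,345)]),172.2))
print("lipfront, lipback/black start, black end, wall end", sh(p,q([(130,300),(165,300),(208,300),(230,300)]),80))
t=camera_params("top"); k=lambda l:[(160+x/5.6,170+y/8) for x,y in l]
print("top: back of black, front of black, lip front @x=200",sh(t,k([(200,214),(200,234),(200,257)]),80))
E
```

```text
tcp in shelf [ -0.29006907 161.69996679]
holder top end [[-6.5, 206.5], [3.6, 206.7]]
holder bottom end [[-5.6, 206.7], [5.0, 206.9]]
lipfront, lipback/black start, black end, wall end [[-3.0, 199.7], [2.5, 199.8], [9.4, 199.9], [12.9, 200.0]]
top: back of black, front of black, lip front @x=200 [[6.4, 165.1], [-0.2, 164.2], [-7.8, 163.1]]
```

```bash

python3 -m jog '{"xyz":[[0.2,0,-0.5],[0,0,-0.7],[0,0,-0.7],[0,0,-0.7],[0,0,-0.1],[0,0,0],[0,0,0]],"angular":[[-0.02,0.07,-0.15],[0,0,0],[0,0,0],[0,0,0],[0,0,0],[0,0,0],[0,0,0]]}' 1
python3 - <<'E'
from plant import bot, capture, camera_params
from h import *
np.set_printoptions(precision=4,suppress=True)
o=bot.get_obs();print(o["tool_pos"],o["tcp_rot"],o["time"],o["dq"])
p=camera_params("wrist"); a=capture("wrist")[:,:,::-1]; cv2.imwrite("pics/wrist4.png",a)
np.save("p4.npy",p,allow_pickle=True)
cv2.imwrite("pics/c6.png",cv2.resize(a[80:220,260:350],None,fx=6,fy=4.2,interpolation=cv2.INTER_CUBIC))
b=capture("side")[:,:,::-1]
cv2.imwrite("pics/c7.png",cv2.resize(b[110:210,240:370],None,fx=6,fy=6,interpolation=cv2.INTER_CUBIC))
E
```

```text
time: 8.25
tool_pos: [592.4, 131.1, 148.0]
tcp_rot: [3.14, 0.001, -0.108]
contact_force: [-0.2, -0.9, -0.2]
grip_width: 10.7
[592.4491 131.1307 148.0394] [ 3.1402  0.0008 -0.1077] 8.25 [-0.0036 -0.0001 -0.0078 -0.0021  0.0004  0.0039]
```

View pics/wrist4.png

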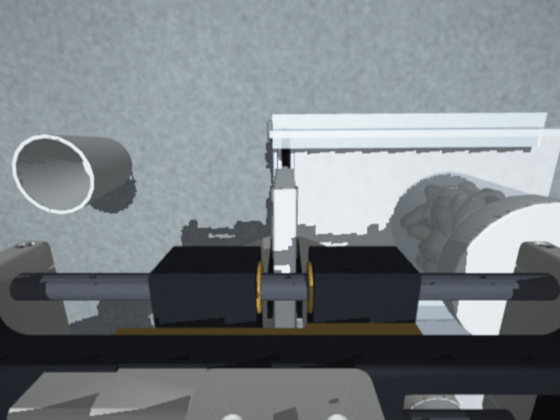

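View pics/c6.png

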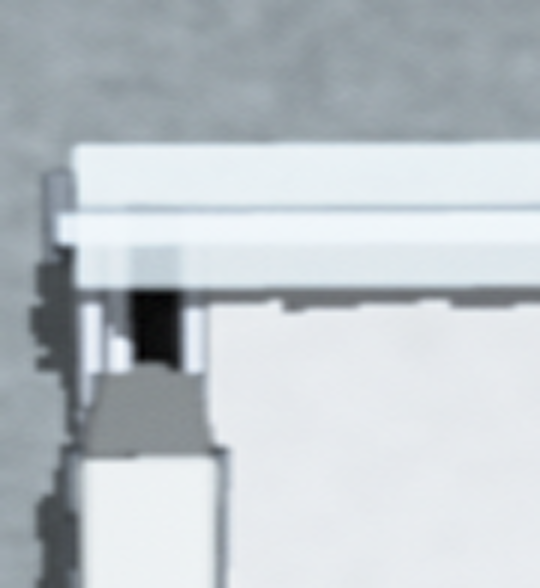

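View pics/c7.png

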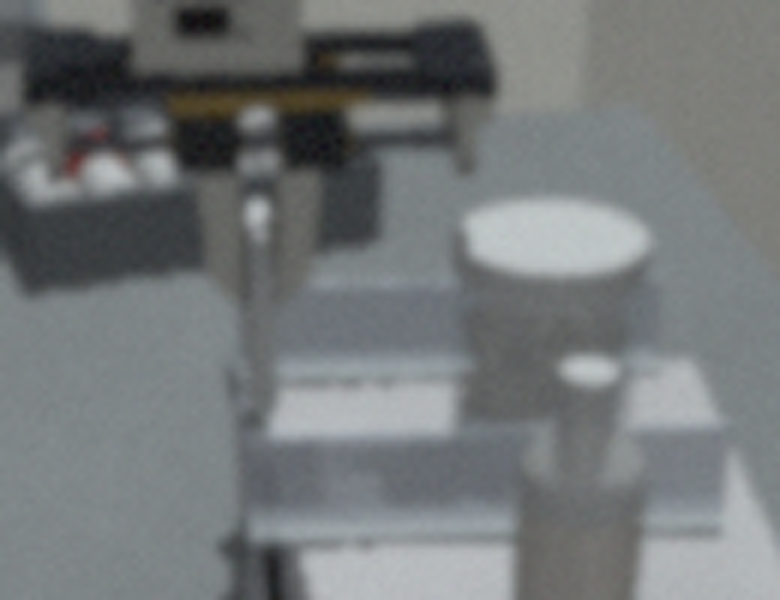

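```bash
python3 - <<'E'
from h import *
p=np.load("p4.npy",allow_pickle=True).item()
y=-0.1077
O=np.array((572.1,-26.5));R=np.array([[np.cos(y),np.sin(y)],[-np.sin(y),np.cos(y)]])
T=np.array([592.449,131.131])
def tf(uv,z): return np.round((onz(p,uv,z)[:,:2]-T)@R.T,2).tolist()
q=lambda l:[(260+x/6,80+y/4.2) for x,y in l]
print("axes: tool-aligned rel TCP")
print("top edge",tf(q([(78,455),(213,452)]),175.1))
print("bottom edge",tf(q([(97,374),(203,374)]),115.1))
print("rail lipf, lipb, wallf, wallb @row320",tf(q([(82,320),(104,320),(183,320),(207,320)]),80))
print("wall back top/bottom rows", tf(q([(205,310),(208,365)]),80), "black right",tf(q([(182,295),(180,360)]),80))
print("div top line front/back",tf([(272,130),(272,138.3),(540,129),(540,137.5)],125))
print("foot edge",tf([(272.5,149),(530,148.5)],80), tf([(272.5,114),(545,113)],80))
E
```

```text
axes: tool-aligned rel TCP
top edge [[-5.46, 44.99], [4.69, 45.34]]
bottom edge [[-5.72, 43.93], [5.71, 43.96]]
rail lipf, lipb, wallf, wallb @row320 [[-8.57, 47.98], [-5.79, 47.99], [4.18, 48.01], [7.2, 48.01]]
wall back top/bottom rows [[6.93, 49.8], [7.42, 39.87]] black right [[4.02, 52.46], [3.85, 40.78]]
div top line front/back [[-7.75, 68.78], [-7.8, 63.98], [150.42, 69.61], [151.6, 64.72]]
foot edge [[-9.4, 53.35], [183.92, 54.07]] [[-9.16, 78.51], [188.87, 79.52]]
```

```bash

python3 -m jog '{"xyz":[[0,0.35,-0.05],[0,0.35,-0.05],[0,0,0],[0,0,0]],"angular":[[0,0,0.04],[0,0,0],[0,0,0],[0,0,0]]}' 1
```

```text
time: 8.75
tool_pos: [593.4, 147.1, 147.9]
tcp_rot: [3.141, -0.003, -0.103]
contact_force: [-0.7, -0.2, -0.9]
grip_width: 10.4
```

```bash

python3 -m jog '{"xyz":[[-0.05,0.01,-0.2],[0,0,-0.1],[0,0,0],[0,0,0]],"angular":[[0,0.03,0],[0,0,0],[0,0,0],[0,0,0]]}' 1
python3 - <<'E'
from plant import bot, capture, camera_params
from h import *
np.set_printoptions(precision=4,suppress=True)
o=bot.get_obs();print(o["tool_pos"],o["tcp_rot"],o["time"],o["contact_force"])
p=camera_params("wrist"); a=capture("wrist")[:,:,::-1]; cv2.imwrite("pics/wrist5.png",a)
np.save("p5.npy",p,allow_pickle=True)
cv2.imwrite("pics/c8.png",cv2.resize(a[120:210,255:325],None,fx=8,fy=6.5,interpolation=cv2.INTER_CUBIC))
E
```

```text
time: 9.15
tool_pos: [592.1, 147.2, 141.3]
tcp_rot: [3.141, 0.001, -0.102]
contact_force: [-0.5, -0.0, -0.8]
grip_width: 10.8
[592.0987 147.1962 141.2825] [ 3.1407  0.0006 -0.1025] 9.15 [-0.5128 -0.039  -0.8461]
```

View pics/c8.png

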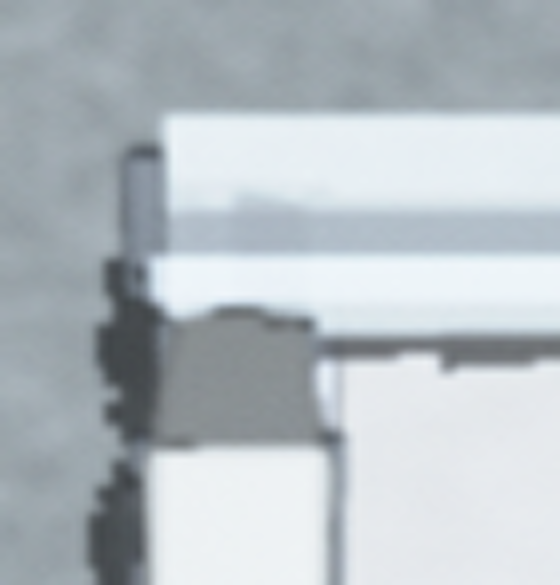

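```bash
python3 - <<'E'
from h import *
p=np.load("p5.npy",allow_pickle=True).item()
y=-0.103
R=np.array([[np.cos(y),np.sin(y)],[-np.sin(y),np.cos(y)]])
T=np.array([592.099,147.196])
def tf(uv,z): return np.round((onz(p,uv,z)[:,:2]-T)@R.T,2).tolist()
q=lambda l:[(255+x/8,120+y/6.5) for x,y in l]
print("wallb",tf(q([(343,385)]),80),"divtop front face rows",tf(q([(150,253),(150,322)]),125))
print("holder bottom end",tf(q([(165,318),(312,322)]),108.4),"top",tf(q([(146,444),(328,440)]),168.4))
E
```

```text
wallb [[9.68, 31.74]] divtop front face rows [[-6.66, 52.67], [-6.71, 46.42]]
holder bottom end [[-6.11, 44.09], [5.78, 43.72]] top [[-5.4, 45.05], [4.86, 45.36]]
```

```bash

python3 -m jog '{"xyz":[[0.02,0,-0.15],[0,0,-0.1],[0,0,-0.05],[0,0,0]],"angular":[[0,0,0],[0,0,0],[0,0,0],[0,0,0]]}' 1
```

```text
time: 9.6
tool_pos: [592.6, 146.9, 134.8]
tcp_rot: [3.141, 0.001, -0.103]
contact_force: [-0.3, 0.3, -1.5]
grip_width: 11.1
```

```bash

python3 -m jog '{"xyz":[[0.01,0.1,0],[0.01,0.1,0],[0,0,0]],"angular":[[0,0,0],[0,0,0],[0,0,0]]}' 1
```

```text
time: 9.9
tool_pos: [593.1, 150.8, 134.9]
tcp_rot: [3.14, 0.0, -0.103]
contact_force: [-0.3, -1.6, -0.6]
grip_width: 10.8
```

```bash

python3 -m jog '{"xyz":[[0,0.08,0],[0,0.04,0],[0,0,0]],"angular":[[0,0,0],[0,0,0],[0,0,0]]}' 1
```

```text
time: 10.2
tool_pos: [593.1, 150.8, 135.1]
tcp_rot: [3.135, 0.001, -0.103]
contact_force: [-0.3, -0.7, -0.5]
grip_width: 10.6
```

```bash

python3 -m jog '{"xyz":[[0,0.12,0],[0,0.12,0]],"angular":[[0,0,0],[0,0,0]]}' 1; python3 -c "
from plant import bot
o=bot.get_obs();print(o['contact_force'],o['moment'],o['tool_pos'],o['tcp_rot'])"
```

```text
time: 10.4
tool_pos: [593.1, 151.2, 135.6]
tcp_rot: [3.127, 0.0, -0.103]
contact_force: [-1.6, -12.4, 1.6]
grip_width: 10.8
[ -1.62305538 -12.36653734   1.57146708] [-2.14172743  0.12281493 -0.01916202] [593.09103598 151.19535653 135.56905886] [ 3.12731563e+00  3.54738129e-04 -1.03069623e-01]
```

```bash

python3 -m jog '{"xyz":[[0,-0.02,0],[-0.03,0,-0.1],[-0.02,0,-0.1]],"angular":[[0.13,0,0],[0,0,0],[0,0,0]]}' 1; python3 -c "
from plant import bot
o=bot.get_obs();print(o['contact_force'],o['moment'],o['tool_pos'],o['tcp_rot'])"
```

```text
time: 10.7
tool_pos: [592.5, 150.8, 131.8]
tcp_rot: [-3.141, 0.001, -0.104]
contact_force: [-0.7, -2.5, 0.8]
grip_width: 10.7
[-0.66120348 -2.46575272  0.8335673 ] [-0.52988103 -0.08427217  0.03155391] [592.47696616 150.76165957 131.78909551] [-3.14147175e+00  6.46186763e-04 -1.03658395e-01]
```

Butted (–2.5 N in y) and level. Next I'll push down, keeping a slight +y bias.

```bash

python3 -m jog '{"xyz":[[-0.02,0.01,-0.15],[-0.01,0.01,-0.15],[0,0.01,-0.15]],"angular":[[0,0,0],[0,0,0],[0,0,0]]}' 1; python3 -c "
from plant import bot
o=bot.get_obs();print(o['contact_force'],o['moment'],o['tool_pos'],o['tcp_rot'])"
```

```text
time: 11.0
tool_pos: [591.8, 150.9, 123.1]
tcp_rot: [3.14, -0.0, -0.103]
contact_force: [-4.2, -3.4, 7.3]
grip_width: 10.9
[-4.240498   -3.38408174  7.30164639] [-0.69476633  0.76450352  0.12055096] [591.76335201 150.90777778 123.11096535] [ 3.14018207e+00 -2.94038493e-05 -1.03156206e-01]
```

```bash

python3 -m jog '{"xyz":[[-0.01,0.01,-0.15],[-0.01,0.01,-0.15]],"angular":[[0,0,0],[0,0,0]]}' 1; python3 -m jog '{"xyz":[[0,0.01,-0.1]],"angular":[[0,0,0]]}' 1; python3 -c "
from plant import bot
o=bot.get_obs();print(o['contact_force'],o['moment'],o['tool_pos'],o['tcp_rot'])"
```

```text
time: 11.2
tool_pos: [591.6, 151.0, 119.0]
tcp_rot: [3.139, -0.002, -0.103]
contact_force: [-4.7, -5.7, 11.4]
grip_width: 10.7
time: 11.3
tool_pos: [591.6, 150.9, 118.0]
tcp_rot: [3.139, -0.003, -0.102]
contact_force: [-4.0, -5.5, 10.9]
grip_width: 10.7
[-4.02339624 -5.5307576  10.94030159] [-0.81032507  0.79192142  0.05697129] [591.58887144 150.93766853 118.02368893] [ 3.13897626e+00 -2.50685502e-03 -1.02484332e-01]
```

```bash

python3 -m jog '{"xyz":[[-0.01,0.01,-0.17],[0,0.01,-0.17]],"angular":[[0.02,0.02,0],[0,0,0]]}' 1;python3 -m jog '{"xyz":[[0,0.01,-0.17]],"angular":[[0.01,0.02,0]]}' 1; python3 -c "
from plant import bot
o=bot.get_obs();print(o['contact_force'],o['moment'],o['tool_pos'],o['tcp_rot'])"
```

```text
time: 11.5
tool_pos: [591.7, 150.9, 114.7]
tcp_rot: [3.14, -0.003, -0.102]
contact_force: [-9.1, -4.8, 28.0]
grip_width: 11.0
time: 11.6
tool_pos: [591.8, 150.9, 114.7]
tcp_rot: [3.141, -0.003, -0.102]
contact_force: [-11.3, -6.3, 31.6]
grip_width: 11.1
[-11.25769569  -6.31190887  31.60364738] [-1.06029182  2.13250544  0.05065023] [591.77872635 150.91676497 114.65688875] [ 3.14079517e+00 -2.51534270e-03 -1.01624758e-01]
```

```bash

python3 -m jog '{"xyz":[[-0.03,0.02,-0.15],[-0.02,0.02,-0.15]],"angular":[[0,0.03,-0.01],[0,0.02,-0.01]]}' 1; python3 - <<'E'
from plant import bot, capture, camera_params
from h import *
o=bot.get_obs();print(o['contact_force'],o['moment'],o['tool_pos'],o['tcp_rot'])
a=capture("wrist")[:,:,::-1]; cv2.imwrite("pics/wrist6.png",a)
cv2.imwrite("pics/c9.png",cv2.resize(a[120:220,240:340],None,fx=6,fy=6,interpolation=cv2.INTER_CUBIC))
b=capture("side")[:,:,::-1]
cv2.imwrite("pics/c10.png",cv2.resize(b[110:210,240:370],None,fx=6,fy=6,interpolation=cv2.INTER_CUBIC))
b=capture("top")[:,:,::-1]
cv2.imwrite("pics/top6.png",b)
o=bot.get_obs();print(o['contact_force'],o['tool_pos'],o['tcp_rot'],o['time'],o['grip_width'])
E
```

```text
time: 11.8
tool_pos: [591.7, 150.9, 114.7]
tcp_rot: [3.14, -0.003, -0.103]
contact_force: [-5.3, -6.7, 20.4]
grip_width: 11.0
[-5.28531991 -6.70034255 20.37574587] [-1.06205507  1.26029999  0.0860702 ] [591.72611535 150.92455226 114.72457915] [ 3.13950042e+00 -2.92250546e-03 -1.03233167e-01]
[-6.75726591 -6.70021725 20.62144404] [591.71057833 150.92621892 114.71178195] [ 3.13951253e+00 -2.87303063e-03 -1.03182041e-01] 11.95 10.464996188425786
```

View pics/wrist6.png

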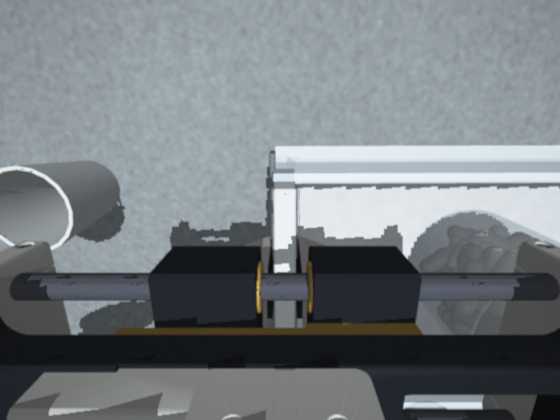

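View pics/c9.png

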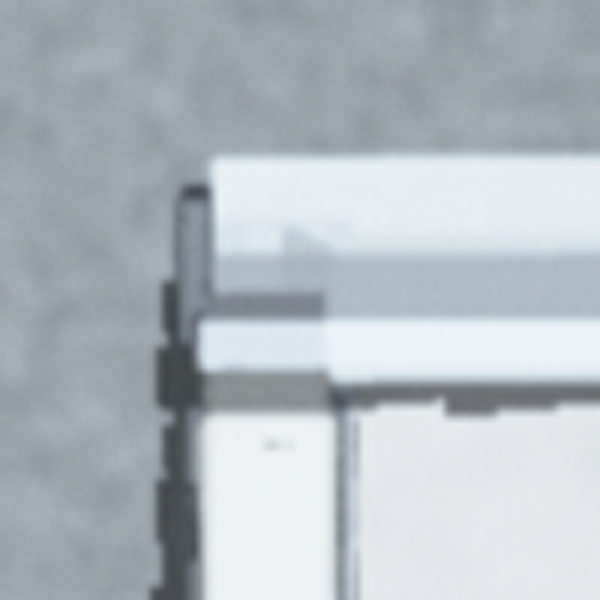

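View pics/c10.png

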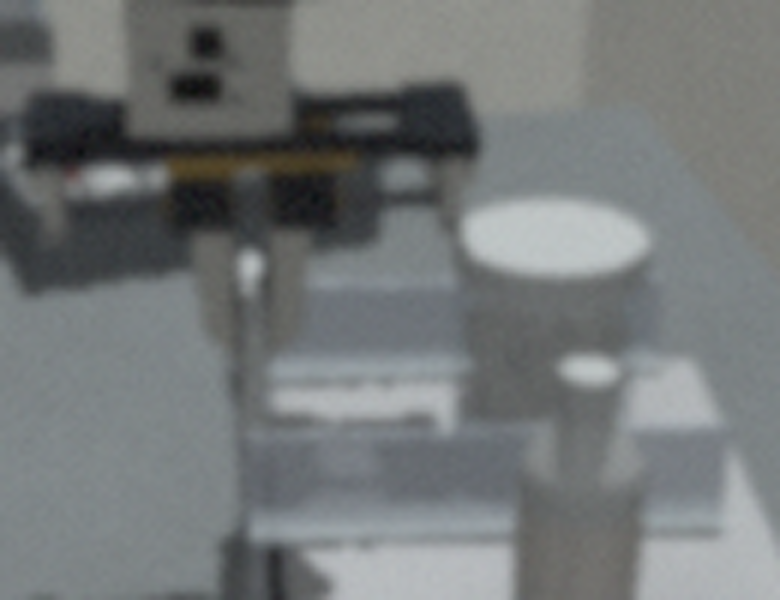

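```bash

python3 -m jog '{"xyz":[[-0.01,0.02,-0.22],[-0.01,0.02,-0.22],[-0.01,0.02,-0.22]],"angular":[[0.02,0.04,0],[0.02,0.04,0],[0.02,0.04,0]]}' 1; python3 - <<'E'
from plant import bot, capture
from h import *
o=bot.get_obs();print(o['contact_force'],o['moment'],o['tool_pos'],o['tcp_rot'])
a=capture("wrist")[:,:,::-1]
cv2.imwrite("pics/c11.png",cv2.resize(a[120:220,240:340],None,fx=6,fy=6,interpolation=cv2.INTER_CUBIC))
o=bot.get_obs();print(o['contact_force'],o['tool_pos'],o['time'],o['grip_width'])
E
```

```text
time: 12.25
tool_pos: [591.9, 151.0, 114.7]
tcp_rot: [-3.14, 0.001, -0.102]
contact_force: [-10.0, -7.4, 28.7]
grip_width: 10.7
[-9.96190827 -7.39531589 28.67567411] [-1.32834504  2.02920565  0.1133677 ] [591.93049873 150.9551202  114.68357807] [-3.13985438e+00  1.37468092e-03 -1.01834981e-01]
[-10.32397985  -6.61702796  29.47155321] [591.95504204 150.96579179 114.62691357] 12.3 10.368155756551591
```

View pics/c11.png

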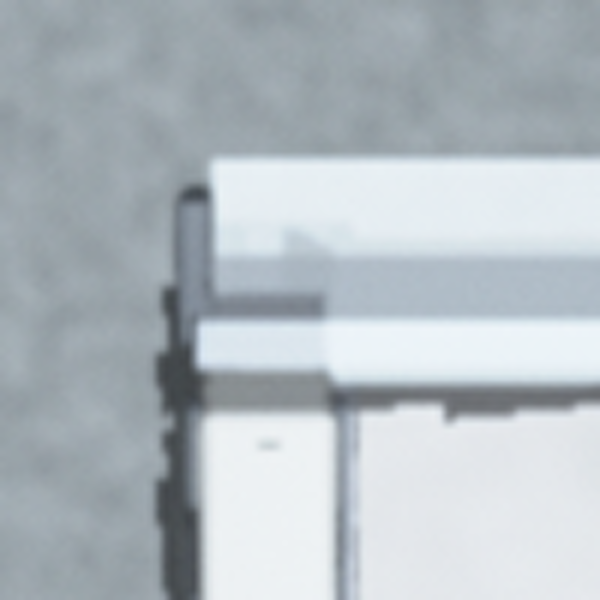

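View pics/top6.png

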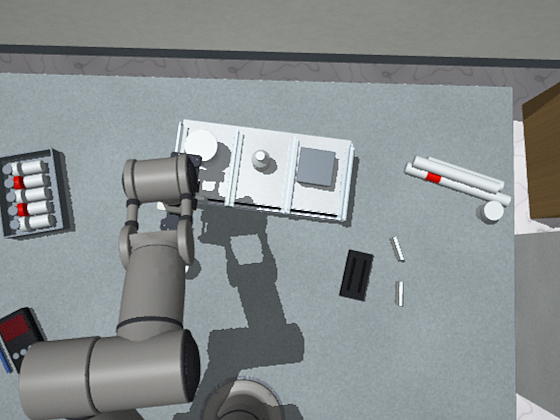

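The crop shows the holder's end at the divider, square to the rail. In the top view the jar (201,147), bottle (261,158) and tub (317,167) stand where they did. The press holds at about 29 N and z is steady, so I'm handing in.

```bash
python3 -c "
from plant import bot
print(bot.close_job())
o=bot.get_obs();print(o['contact_force'],o['tool_pos'],o['time'],o['grip_width'])"
```

```text
the job is handed in; nothing more can be done
None
the job is handed in; nothing more can be done
```

I gripped the large holder in its rack and fitted it in the left bay (bay0), where the jar stands. I butted it against the left divider, pushed it past the fin to the channel floor, and handed in at about 12.3 s, still gripping and pressing down.

**Last checks**
- **Seating:** TCP height stayed at 114.6–114.7 mm however hard I pressed; fully home works out to 114.9 mm. The last downward press was about 29 N. The wrist view showed no slip in the grip.
- **Butting:** about 7 N of push against the divider remained. The tool was within about 0.1° of upright at the last reading, and the holder looked square to the rail.
- **Other objects:** jar, bottle and tub were at the same pixels as before in the top view. The arm hid most of the cup in that view; the wrist view shows it still standing.

**What disagreed or was left over**
- **Rail position:** the top and wrist cameras differed by 3 to 5 mm across the rail. I used the wrist view taken close up, and the tongue entered without snagging.
- **Divider feet:** the pictures show clear strips about 12 mm wide along the divider bases that the description does not mention. The tongue met no resistance there.
- **Sideways load:** about 10 N across the rail was still on the tool at hand-in. I take it to be mostly the fin's pressure.
- **Grip height:** I gripped about 22 mm above the holder's centre so the gripper body would clear the jar lid.

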